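Seat the bench scraper on its dock pin

ROBOT

A 6-joint arm with a two-finger parallel gripper is mounted at the origin on the work surface. World frame = base frame: x ahead of the robot, y to its left, z up, the work surface at z = 0. Lengths are in m, angles in rad, forces in N, time in s.
With the tool pointing down it reaches from about 0.225 to 0.875 m from the base axis. Payload 3.4 kg.
Tool frame: the origin (TCP) lies midway between the tips of the shut fingers; the grasp point (between the pads) lies 19 mm behind it; z points along the fingers, y is the line along which they close (so a half turn about z gives the same grasp; the last joint's range is limited). The gripper opens to 85 mm and grips with 20 to 120 N. Pads are 22 mm wide; open, the fingers measure 114 mm over their backs; the gripper's body (76 mm by 85 mm) begins 54 mm behind the grasp point. The pads swing forward as they close: fully open they stand 13 mm farther back than shut.
Start: joints at [-1.46, 0.276, 1.505, -0, 1.361, -0.121], TCP at [0.132, -0.56, 0.231] pointing down, gripper open.
Joint ranges: [-2.89, 2.89], [-0.75, 2.08], [0.22, 2.7], [-1.18, 4.32], [0.11, 2.71], [-2.7, 2.7]. Speed limits (rad/s): [2.57, 2.57, 3.14, 3.14, 3.14, 3.14].

INTERFACE

Orientations are given as a unit quaternion [w, x, y, z].
In Python, from cell import telemetry, read_camera, camera_params, close_job gives the robot as it stands.
- The arm moves only by the tool carry_out, never from a script. Its argument "series" is a list of rows, each an object of numbers: "grip": the closure, from -1 (fully open) to 1 (shut); "x", "y", "z": the shift along the tool's x, y, z in m; "spin": the turn about the tool's z in degrees. In form: [{"grip": .., "x": .., "y": .., "z": .., "spin": ..}, ...]. A call has 1 to 12 rows; each row shifts and turns the commanded pose from where the row before left it, along the tool's axes as they then stand; what a row does not reach is not made up. A row lasts 1/10 s, in which the tool goes at most 50 mm and 8.59 degrees, less where a joint would pass 70% of its speed; a pose out of reach is approached as far as the arm can. A call is refused whole if a number of a shift passes 0.05 or a number of a turn 8.59, either way. A call with a gripper value outside its range is refused whole. The fingers move at their own pace and stop on an object; the grip force is fixed at half the most. Time passes only in rows, so rows that do not move let the fingers close. It gives the time, the measured TCP pose, the force, the opening and the grip force at its end, in the units of the state.
- telemetry.state(): the state, without advancing time (a new reading comes with each control period).
- read_camera(name): name is "scene" or "side" or "wrist"; returns the picture (384x512x3 uint8, red, green, blue); there is no depth.
- camera_params(name): a dict with "K" (3x3 intrinsics, pixels), "dist_coeffs" ([k1, k2, p1, p2, k3] as OpenCV has them; the pictures are not rectified), "eye" and "rotation" of the camera in the world; the wrist camera has in their place "T_tool_cam" (4x4, takes a point from camera to tool coordinates, whose origin is the TCP and whose axes are the flange's). Camera axes: x right, y up, looking along -z (the intrinsics and any distortion apply to the point x, -y, -z); pixel columns grow to the right and rows downward; lengths in m; the calibration is good to about 2 mm. A picture is of the moment at which its call begins: read the wrist's pose just before it. camera_params takes no time and is no camera call.
- close_job(): hands the job in; it is judged then, once.
The state is a dict: "t": time; "q": joint angles; "qvel": joint speeds; "joint_torque": joint torques, N m; "position": TCP position; "orientation": TCP orientation; "ft_force": force on the tool from outside, world axes, zero at the start; "moment": the same for the moment, N m; "gripper_width": finger opening in m; "grasp_force": force on a finger pad.
Only numpy, scipy, OpenCV 4.12 (cv2) and the standard library are available. Lean on these libraries where they do the work, as an engineer would, in place of code of your own. Each camera call takes 0.05 s, during which the arm holds its last target. There are 200 camera calls.

TASK

Put the bench scraper away in its dock: lay it between the blue rails with its blade resting on top of the brass pin and the hanging hole still short of the pin, then nudge it along the channel until the hole drops over the pin and the scraper lies flat on the dock floor. Go gently: never press or shove the scraper hard against the dock or its pin, stop nudging as soon as the pin catches, let go, and leave the other kitchen things where they are.

Things in the scene. Friction and masses are not known exactly. Their poses are not given: they have to be found in the camera images.
- dock: Dock: a fixed white slab 220 mm long (its x) x 176 mm wide (y) x 12 mm thick on the shelf. Origin: centre of its underside; its floor is 12 mm above that. Two blue rails, 10 mm wide, 10 mm high above the floor, run along x at both edges, leaving a channel 156 mm wide, open at both ends. The brass pin stands in it.
- dock_slot (a point): Middle of the dock's black slot, on the floor, 20 mm along the dock's +x from its origin; axes as the dock's. The brass pin (upright, 13 mm diameter, 8 mm above the floor, rigidly fixed) stands on the slot's line, but NOT always here: it was clamped by hand anywhere within 16 mm of this point along the dock's x, elsewhere each time. Its own pose is not given.
- scraper: Bench scraper, loose, about 0.3 kg: flat steel plate 124 mm long (its x) x 150 mm wide (y) x 3 mm, red handle 24 (x) x 130 (y) x 27 mm high on top of the plate along its -x edge, backs level. Origin: centre of the plate's underside. x points from handle to blade edge, z up. It starts flat on the shelf. Sliding it takes a few N (up to about 10, most of it to start it); caught by the pin, it resists sharply.
- scraper_grip (a point): Centre of the scraper's handle, half-way up it: 16.5 mm above the plate's underside (handle top 30 mm above it), 12 mm in front of the back edge. The scraper balances about 30 mm in front of this point. Axes as the scraper's.
- scraper_hole (a point): Centre of the scraper's oblong hanging hole (right through the plate, 16 mm along the scraper's x, 28 mm along y), at half the plate's thickness (1.5 mm above its underside), 52 mm in front of the handle's centre; 60 mm of plate lies between it and the front edge. Axes as the scraper's.
- loaf_mould: Bystander: green loaf mould, an open box 110 (x) x 230 (y) x 60 mm high. Origin: centre of its underside; loose on the shelf.
- glass_bowl: Bystander: clear glass bowl, rim diameter 150 mm, 70 mm high. Origin: centre of its underside; loose on the shelf.
- egg_separator: Bystander: yellow plastic egg separator, a cup 76 mm across and 30 mm high with a clip arm reaching 86 mm from its centre along its own +y. Origin: centre of its underside; loose on the shelf.
- measuring_spoon: Bystander: metal measuring spoon 150 mm long lying along its own x, loose on the shelf. Origin: under its middle.
- cookie_cutter: Bystander: steel ring cookie cutter, 70 mm across, 40 mm high. Origin: centre of its underside; loose on the shelf.
- ramekin: Bystander: white ramekin, 84 mm across, 45 mm high. Origin: centre of its underside; loose on the shelf.
Mind the look-alikes: they are no part of the job. Leave any brown or turquoise look-alike of the scraper alone.

How it is judged:
By the outcome, as a careful person would: the job done as asked, in the order asked, and still so for the second after the job is handed in, with the robot touching nothing.
It also fails if it takes over 58 s, if anything falls off the work surface, if the arm or the gripper's body presses on something with over 40 N, if the wrist force passes 120 N, or if a joint passes its speed limit or range.

## Working session

There is one attempt and no reset: what is moved stays moved. The work goes in short steps, Python scripts to look and compute and a tool call to move; the robot and the scene stay as the last step left them, time stands still between calls to the robot, and variables do not carry over. Pictures are saved under pics/ and viewed, at most 10 in all, crops included, and the job is handed in when it is done.

Besides the shell and the picture viewer there is one more tool, called after "Call:" as name([rows], argument=value, ...), one row to a line, values as JSON. carry_out: Moves the arm, as the interface text tells. Its arguments: {"type":"object","properties":{"series":{"type":"array","items":{"type":"object","properties":{"grip":{"type":"number"},"x":{"type":"number"},"y":{"type":"number"},"z":{"type":"number"},"spin":{"type":"number"}}}}},"required":["series"]}

```bash
mkdir -p pics; ls; python3 - <<'E'
from cell import *
import cv2,numpy as np
a=[read_camera(n) for n in("scene","side")]
for n,i in zip(("scene","side"),a):
    cv2.imwrite(f"pics/{n}0.png",i[:,:,::-1]); 
for n in("scene","side","wrist"): print(camera_params(n))
print(telemetry.state())
cv2.imwrite("pics/scene0b.png",cv2.resize(a[0][:,:,::-1],(800,600),interpolation=cv2.INTER_CUBIC))
cv2.imwrite("pics/side0b.png",cv2.resize(a[1][:,:,::-1],(800,600),interpolation=cv2.INTER_CUBIC))
E
```

```text
pics
{'K': array([[393.64153254,   0.        , 262.14737048],
       [  0.        , 393.64153254, 191.28495312],
       [  0.        ,   0.        ,   1.        ]]), 'dist_coeffs': array([-0.09570946,  0.        ,  0.        ,  0.        ,  0.        ]), 'eye': array([1.51128392, 0.14574589, 0.80304675]), 'rotation': array([0.58019138, 0.28587467, 0.34910647, 0.67806955])}
{'K': array([[462.64009677,   0.        , 253.48245688],
       [  0.        , 462.64009677, 194.06072977],
       [  0.        ,   0.        ,   1.        ]]), 'dist_coeffs': array([0.06629746, 0.        , 0.        , 0.        , 0.        ]), 'eye': array([-0.12958761,  0.92343508,  0.90012811]), 'rotation': array([-0.25169824, -0.12963591,  0.42932835,  0.85762445])}
{'K': array([[308.86165411,   0.        , 257.93600572],
       [  0.        , 308.86165411, 194.71196366],
       [  0.        ,   0.        ,   1.        ]]), 'dist_coeffs': array([-0.01031201,  0.        ,  0.        ,  0.        ,  0.        ]), 'T_tool_cam': array([[ 3.65291468e-05,  9.47196483e-01,  3.20653740e-01,
         8.17448908e-02],
  
[... 276 characters left out ...]
([-1.45994668e+00,  2.76566588e-01,  1.50602801e+00,  1.06327547e-05,
        1.36067292e+00, -1.20998205e-01]), 'qvel': array([ 9.32328361e-05, -1.01678421e-04, -2.33925916e-03, -5.34363680e-04,
       -2.94947023e-04,  8.44010229e-04]), 'joint_torque': array([ 1.27390162e-03, -4.17698979e+01, -2.46405923e+01, -1.40822194e-04,
        5.70164208e-03, -2.50883421e-07]), 'position': array([ 0.13206875, -0.5591469 ,  0.23049777]), 'orientation': array([-8.37395023e-04,  9.93288124e-01,  1.15663314e-01,  9.44779508e-06]), 'ft_force': array([-0.76713648, -0.016011  ,  0.22078285]), 'moment': array([ 0.01137763, -0.00687725, -0.01829796]), 'grasp_force': 0.0, 'gripper_width': 0.08533118541733753}
```

View pics/scene0b.png

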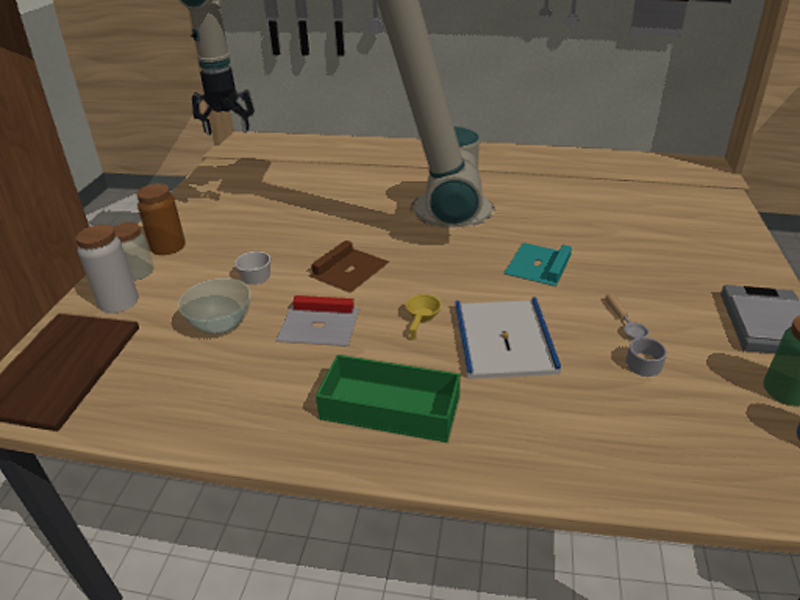

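View pics/side0b.png

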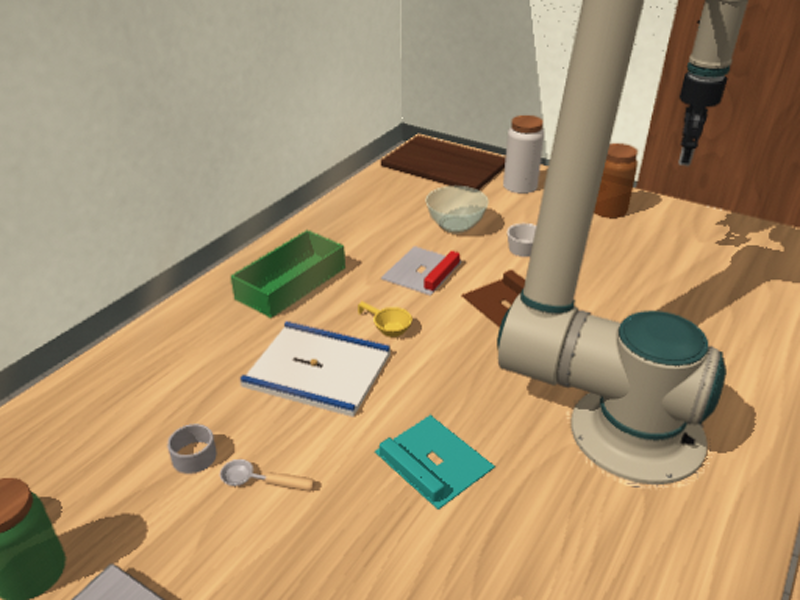

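Scene view (800x600): three scraper-like things. They are a brown one at (350,265), a turquoise one at (538,262), and a grey steel plate with a red handle at (322,303)/(318,322). The grey and red one fits the description. The white dock with blue rails is at (507,338), and the brass pin at (504,335) in the black slot. The side view agrees: scraper (425,268), dock (317,366). I'll confirm with an enlarged crop and measure colour masks.

```bash
cat > h.py <<'E'
import cv2,numpy as np
from scipy.spatial.transform import Rotation as R
from cell import telemetry,read_camera,camera_params
def q2R(q): return R.from_quat([q[1],q[2],q[3],q[0]]).as_matrix()
def cam(n,st=None):
    p=camera_params(n)
    if n=="wrist":
        T=np.eye(4);T[:3,:3]=q2R(st["orientation"]);T[:3,3]=st["position"]
        T=T@p["T_tool_cam"]; return p,T[:3,:3],T[:3,3]
    return p,q2R(p["rotation"]),p["eye"]
def proj(c,P):
    p,Rm,e=c; X=(np.atleast_2d(P)-e)@Rm
    X=X*[1,-1,-1]
    return cv2.projectPoints(X.reshape(-1,1,3).astype(float),np.zeros(3),np.zeros(3),p["K"],p["dist_coeffs"])[0].reshape(-1,2)
def back(c,uv,z):
    p,Rm,e=c
    u=cv2.undistortPoints(np.float64(uv).reshape(-1,1,2),p["K"],p["dist_coeffs"]).reshape(-1,2)
    d=np.c_[u[:,0],-u[:,1],-np.ones(len(u))]@Rm.T
    return e+d*((z-e[2])/d[:,2])[:,None]
def red(i):
    i=i.astype(int);m=(i[...,0]>90)&(i[...,1]<60)&(i[...,2]<60)&(i[...,0]>2.5*i[...,1]);return m
def blue(i):
    i=i.astype(int);return (i[...,2]>60)&(i[...,2]>1.4*i[...,0])&(i[...,2]>1.25*i[...,1])&(i[...,1]<130)
def blobs(m,amin=40):
    n,l,s,c=cv2.connectedComponentsWithStats(m.astype(np.uint8))
    return [(s[k,4],c[k].round(1),l==k) for k in range(1,n) if s[k,4]>=amin]
def save(name,i,box=None,k=1):
    if box: i=i[box[1]:box[3],box[0]:box[2]]
    cv2.imwrite("pics/"+name,cv2.resize(i[:,:,::-1],None,fx=k,fy=k,interpolation=cv2.INTER_CUBIC))
E
python3 - <<'E'
from h import *
for n in("scene","side"):
    i=cv2.imread(f"pics/{n}0.png")[:,:,::-1]; c=cam(n)
    for nm,f,z in(("red",red,.0165),("blue",blue,.02)):
        for a,ce,m in blobs(f(i)):
            r=cv2.minAreaRect(np.argwhere(m)[:,::-1].astype(np.float32))
            print(n,nm,a,ce,back(c,ce,z)[0].round(4), "box",back(c,cv2.boxPoints(r),z)[:,:2].round(3).tolist())
s=cv2.imread("pics/scene0.png")[:,:,::-1];d=cv2.imread("pics/side0.png")[:,:,::-1]
a=np.hstack([s[180:260,160:380]]);b=d[140:270,140:300]
cv2.imwrite("pics/c1.png",np.vstack([cv2.resize(a,(770,280),interpolation=3)[:,:,::-1],cv2.copyMakeBorder(cv2.resize(b,(384,312),interpolation=3)[:,:,::-1],0,0,0,386,0)]))
E
```

```text
scene red 273 [207.  193.5] [ 0.4978 -0.2241  0.0165] box [[0.522, -0.285], [0.478, -0.297], [0.476, -0.165], [0.519, -0.157]]
scene blue 119 [349.3 213. ] [0.5387 0.2463 0.02  ] box [[0.423, 0.216], [0.416, 0.224], [0.634, 0.272], [0.639, 0.265]]
scene blue 133 [296.5 216.1] [0.5767 0.0847 0.02  ] box [[0.462, 0.055], [0.457, 0.064], [0.672, 0.11], [0.675, 0.102]]
side red 237 [282.4 173. ] [ 0.5007 -0.222   0.0165] box [[0.514, -0.156], [0.524, -0.313], [0.487, -0.292], [0.48, -0.139]]
side blue 190 [218.  215.4] [0.5477 0.0821 0.02  ] box [[0.659, 0.114], [0.667, 0.101], [0.456, 0.056], [0.45, 0.068]]
side blue 254 [191.7 251.2] [0.5167 0.2446 0.02  ] box [[0.627, 0.276], [0.634, 0.263], [0.42, 0.217], [0.414, 0.229]]
```

View pics/c1.png

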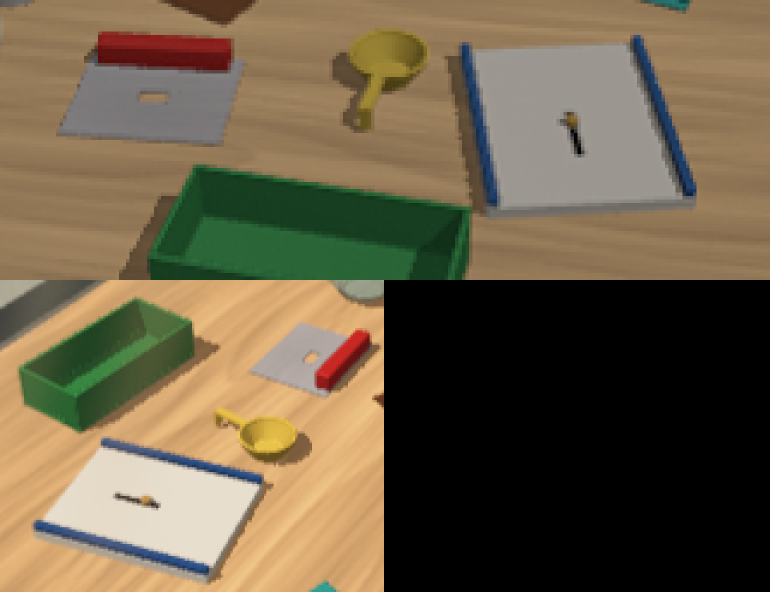

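Crop confirms it: plain grey plate, red handle, oblong hole at (152,98), handle on the robot side. The dock is at yaw ≈12°, and the pin is at the robot-side end of its slot. I'll turn the tool and move over the scraper for a wrist view.

Call:
carry_out([
  {"grip": -1, "x": 0, "y": 0, "z": 0, "spin": -8.5},
  {"grip": -1, "x": 0, "y": 0, "z": 0, "spin": -8.5},
  {"grip": -1, "x": 0, "y": 0, "z": 0, "spin": -8.5},
  {"grip": -1, "x": 0, "y": 0, "z": 0, "spin": -8.5},
  {"grip": -1, "x": 0, "y": 0, "z": 0, "spin": -8.5},
  {"grip": -1, "x": 0, "y": 0, "z": 0, "spin": -8.5},
  {"grip": -1, "x": 0, "y": 0, "z": 0, "spin": -8.5},
  {"grip": -1, "x": 0, "y": 0, "z": 0, "spin": -8.5},
  {"grip": -1, "x": 0, "y": 0, "z": 0, "spin": -8.5},
])

```text
t: 1.0
position: [0.132, -0.5593, 0.2308]
orientation: [-0.0, 0.706, 0.708, 0.0]
ft_force: [-0.5, -0.4, 0.2]
gripper_width: 0.0853
grasp_force: 0.0
```

Call:
carry_out([
  {"grip": -1, "x": 0.03, "y": 0.035, "z": 0, "spin": 0},
  {"grip": -1, "x": 0.03, "y": 0.035, "z": 0, "spin": 0},
  {"grip": -1, "x": 0.03, "y": 0.035, "z": 0, "spin": 0},
  {"grip": -1, "x": 0.03, "y": 0.035, "z": 0, "spin": 0},
  {"grip": -1, "x": 0.03, "y": 0.035, "z": 0, "spin": 0},
  {"grip": -1, "x": 0.03, "y": 0.035, "z": 0, "spin": 0},
  {"grip": -1, "x": 0.03, "y": 0.035, "z": 0, "spin": 0},
  {"grip": -1, "x": 0.03, "y": 0.035, "z": 0, "spin": 0},
  {"grip": -1, "x": 0.03, "y": 0.035, "z": 0, "spin": 0},
  {"grip": -1, "x": 0.03, "y": 0.035, "z": 0, "spin": 0},
  {"grip": -1, "x": 0, "y": 0, "z": 0, "spin": 0},
  {"grip": -1, "x": 0, "y": 0, "z": 0, "spin": 0},
])

```text
t: 2.2
position: [0.4834, -0.2601, 0.2307]
orientation: [-0.001, 0.708, 0.707, -0.0]
ft_force: [0.1, 0.2, 0.3]
gripper_width: 0.0856
grasp_force: 0.0
```

```bash
python3 - <<'E'
from h import *
s=telemetry.state();i=read_camera("wrist");save("w1.png",i,None,1.5);np.savez("w1.npz",i=i,p=s["position"],o=s["orientation"])
E
```

```text
(no output)
```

View pics/w1.png

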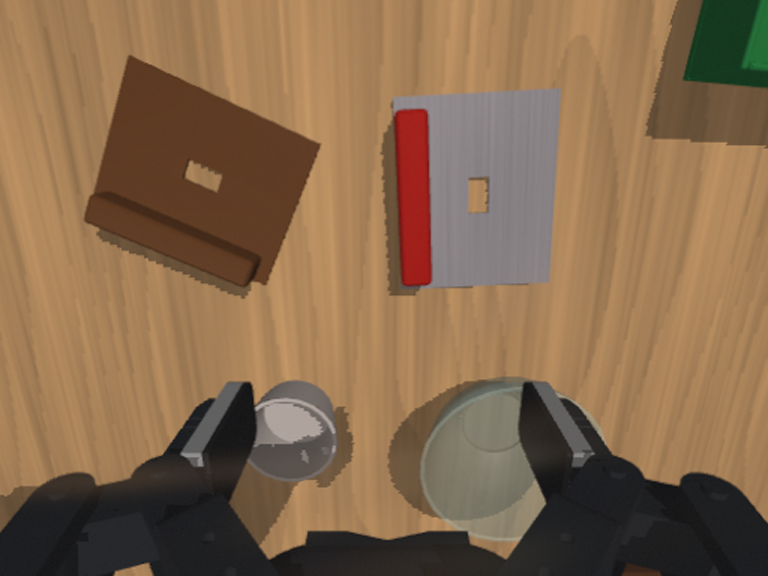

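Wrist view: brown look-alike at (200,175), the real scraper with handle (414,197), hole (479,195) and front edge x≈555. The bowl and ramekin are lower down, clear of it. Now fitting its pose.

```bash
cat >> h.py <<'E'
def scraper(i,st,zb=0.0,cref=None):
    """pose by fitting projected model points to plate/handle masks (least squares on backprojected contours)"""
    c=cam("wrist",st); hsv=cv2.cvtColor(i,cv2.COLOR_RGB2HSV); 
    g=(hsv[...,1]<50)&(hsv[...,2]>85)
    rm=max(blobs(red(i)),key=lambda b:b[0])
    rc=cv2.minAreaRect(back(c,np.argwhere(rm[2])[:,::-1],zb+.03)[:,:2].astype(np.float32))
    near=[b for b in blobs(g,300) if np.linalg.norm(back(c,b[1],zb+.003)[0,:2]-rc[0])<.08]
    m=max(near,key=lambda b:b[0])[2].astype(np.uint8)
    cs,h=cv2.findContours(m,cv2.RETR_CCOMP,cv2.CHAIN_APPROX_NONE)
    k=max(range(len(cs)),key=lambda j:len(cs[j]))
    r=cv2.minAreaRect(back(c,cs[k].reshape(-1,2),zb+.003)[:,:2].astype(np.float32))
    hs=[j for j in range(len(cs)) if h[0][j][3]==k]
    hole=None
    if hs:
        j=max(hs,key=lambda j:cv2.contourArea(cs[j])); mm=cv2.moments(cs[j]); hole=back(c,[mm["m10"]/mm["m00"],mm["m01"]/mm["m00"]],zb+.003)[0,:2]
    return rc,r,hole
E
python3 - <<'E'
from h import *
d=np.load("w1.npz");st=dict(position=d["p"],orientation=d["o"])
rc,r,h=scraper(d["i"],st)
print("red",rc,cv2.boxPoints(rc).round(4).tolist());print("plate",r,cv2.boxPoints(r).round(4).tolist());print(h)
E
```

```text
red ((0.5014685392379761, -0.2235594093799591), (0.02294374816119671, 0.1277354657649994), 2.9010396003723145) [[0.4867999851703644, -0.16040000319480896], [0.49320000410079956, -0.28790000081062317], [0.5162000060081482, -0.28679999709129333], [0.5097000002861023, -0.15919999778270721]]
plate ((0.5516847968101501, -0.22165095806121826), (0.12383617460727692, 0.14985084533691406), 2.826599359512329) [[0.4860999882221222, -0.14990000426769257], [0.4934999942779541, -0.2994999885559082], [0.6172000169754028, -0.29339998960494995], [0.6097999811172485, -0.14380000531673431]]
[ 0.55336673 -0.22101105]
```

Scraper origin is (0.5517, −0.2217), yaw 2.85°. Next, a look at the dock from above before grasping.

Call:
carry_out([
  {"grip": -1, "x": 0.04, "y": 0.005, "z": 0, "spin": 0},
  {"grip": -1, "x": 0.04, "y": 0.005, "z": 0, "spin": 0},
  {"grip": -1, "x": 0.04, "y": 0.005, "z": 0, "spin": 0},
  {"grip": -1, "x": 0.04, "y": 0.005, "z": 0, "spin": 0},
  {"grip": -1, "x": 0.04, "y": 0.005, "z": 0, "spin": 0},
  {"grip": -1, "x": 0.04, "y": 0.005, "z": 0, "spin": 0},
  {"grip": -1, "x": 0.04, "y": 0.005, "z": 0, "spin": 0},
  {"grip": -1, "x": 0.04, "y": 0.005, "z": 0, "spin": 0},
  {"grip": -1, "x": 0.04, "y": 0.005, "z": 0, "spin": 0},
  {"grip": -1, "x": 0.02, "y": 0.005, "z": 0, "spin": 0},
  {"grip": -1, "x": 0, "y": 0, "z": 0, "spin": 0},
  {"grip": -1, "x": 0, "y": 0, "z": 0, "spin": 0},
])

```text
t: 3.45
position: [0.5344, 0.1173, 0.2311]
orientation: [0.0, 0.709, 0.705, -0.001]
ft_force: [-0.5, -0.4, 0.8]
gripper_width: 0.0851
grasp_force: 0.0
```

```bash
python3 - <<'E'
from h import *
s=telemetry.state();i=read_camera("wrist");save("w2.png",i,None,1.5);np.savez("w2.npz",i=i,p=s["position"],o=s["orientation"])
c=cam("wrist",s)
for a,ce,m in blobs(blue(i),150):
    for z in (.022,):
        r=cv2.minAreaRect(back(c,np.argwhere(m)[:,::-1],z)[:,:2].astype(np.float32)); print(a,ce,r,cv2.boxPoints(r).round(4).tolist())
E
```

```text
2095 [252.8  44. ] ((0.5253447890281677, 0.24470879137516022), (0.2183113992214203, 0.009696477092802525), 12.370463371276855) [[0.41769999265670776, 0.22609999775886536], [0.4198000133037567, 0.21660000085830688], [0.6330000162124634, 0.26339998841285706], [0.6309000253677368, 0.2727999985218048]]
1514 [282.6 191.5] ((0.560142993927002, 0.08414622396230698), (0.21762116253376007, 0.010770716704428196), 12.263421058654785) [[0.4526999890804291, 0.06629999727010727], [0.45500001311302185, 0.055799998342990875], [0.6675999760627747, 0.10199999809265137], [0.6653000116348267, 0.11249999701976776]]
```

View pics/w2.png

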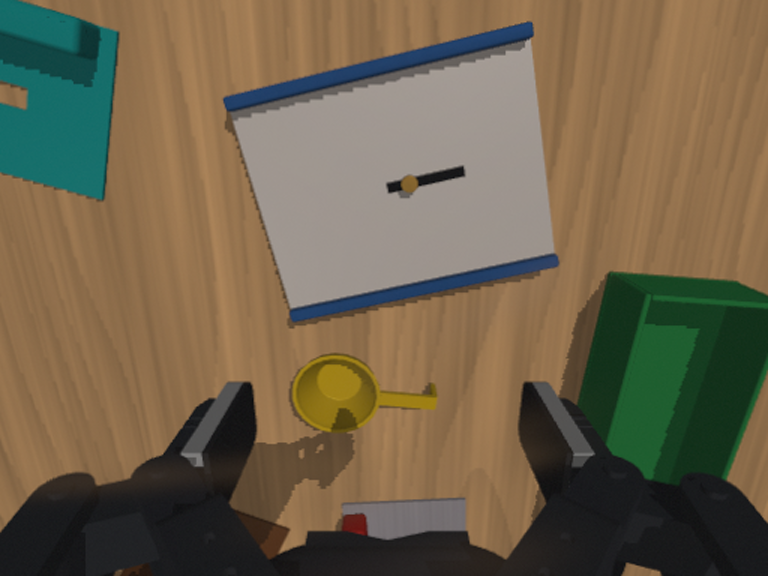

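Wrist view: the dock is centred near (395,175), the slot runs (387,188)–(465,171), and the brass pin top is at (410,183). Computing the pin position and the carry targets.

```bash
python3 - <<'E'
from h import *
d=np.load("w2.npz");st=dict(position=d["p"],orientation=d["o"]);c=cam("wrist",st);i=d["i"]
hsv=cv2.cvtColor(i,cv2.COLOR_RGB2HSV)[90:150,230:330]
m=(hsv[...,1]>90)&(hsv[...,2]>90)
b=[(a,ce+[230,90]) for a,ce,_ in blobs(m,8)];print(b)
th=np.radians(12.3);ux=np.array([np.cos(th),np.sin(th)]);uy=np.array([-ux[1],ux[0]]);D=np.array([.5427,.1644])
f=lambda p:np.array([(p-D)@ux,(p-D)@uy]).round(4)
pin=back(c,max(b,key=lambda t:t[0])[1],.020)[0,:2];print("pin",pin,f(pin))
print("slot ends",f(back(c,[387/1.5,188/1.5],.012)[0,:2]),f(back(c,[465/1.5,171/1.5],.012)[0,:2]))
for n,px in(("scene",None),("side",None)):
    im=cv2.imread(f"pics/{n}0.png")[:,:,::-1];cc=cam(n)
    u=proj(cc,[*pin,.02])[0].round(1);x,y=u.astype(int)
    h=cv2.cvtColor(im,cv2.COLOR_RGB2HSV)[y-8:y+9,x-8:x+9];mm=(h[...,1]>100)&(h[...,2]>80)
    ce=[(a,q+[x-8,y-8]) for a,q,_ in blobs(mm,2)];print(n,u,ce,[f(back(cc,q,.017)[0,:2]) for _,q in ce])
E
```

```text
[(np.int32(99), array([272.7, 122.2]))]
pin [0.55001843 0.16591728] [ 0.0075 -0.0001]
slot ends [-0.0096 -0.0007] [ 0.0509 -0.0012]
scene [323.3 213. ] [(np.int32(8), array([323.1, 213.9]))] [array([ 0.0082, -0.0006])]
side [200.  230.7] [(np.int32(16), array([200.2, 231.6]))] [array([0.007 , 0.0001])]
```

Pin is at dock x = +7.5 mm, world (0.550, 0.166), and all three cameras agree. Moving back over the handle.

Call:
carry_out([
  {"grip": -0.4, "x": -0.0342, "y": -0.0031, "z": 0, "spin": -3.2},
  {"grip": -0.4, "x": -0.0342, "y": -0.0031, "z": 0, "spin": 0},
  {"grip": -0.4, "x": -0.0342, "y": -0.0031, "z": 0, "spin": 0},
  {"grip": -0.4, "x": -0.0342, "y": -0.0031, "z": 0, "spin": 0},
  {"grip": -0.4, "x": -0.0342, "y": -0.0031, "z": 0, "spin": 0},
  {"grip": -0.4, "x": -0.0342, "y": -0.0031, "z": 0, "spin": 0},
  {"grip": -0.4, "x": -0.0342, "y": -0.0031, "z": 0.01, "spin": 0},
  {"grip": -0.4, "x": -0.0342, "y": -0.0031, "z": 0.03, "spin": 0},
  {"grip": -0.4, "x": -0.0342, "y": -0.0031, "z": 0.04, "spin": 0},
  {"grip": -0.4, "x": -0.0342, "y": -0.0031, "z": 0.04, "spin": 0},
  {"grip": -0.4, "x": 0, "y": 0, "z": 0.01, "spin": 0},
  {"grip": -0.4, "x": 0, "y": 0, "z": 0, "spin": 0},
])

```text
t: 4.7
position: [0.5171, -0.2218, 0.1034]
orientation: [-0.003, 0.69, 0.724, -0.001]
ft_force: [0.5, 0.3, 0.1]
gripper_width: 0.0597
grasp_force: 0.0
```

```bash
cat >> h.py <<'E'
def psi(q): x=q2R(q)[:,0]; return np.degrees(np.arctan2(x[1],x[0]))
def go(tx,ty,tz,tpsi):
    s=telemetry.state(); M=q2R(s["orientation"]); print("t",round(s["t"],2),"pos",s["position"].round(4),"psi",psi(s["orientation"]).round(2),"w",round(s["gripper_width"],4),"F",s["ft_force"].round(1),"tilt",M[:,2].round(4))
    print("tool shift",(M.T@(np.array([tx,ty,tz])-s["position"])).round(4),"spin",(psi(s["orientation"])-tpsi).round(2))
E
python3 -c "
from h import *
go(.5018,-.2241,.006,92.85)"
```

```text
t 4.7 pos [ 0.5171 -0.2218  0.1034] psi 92.75 w 0.0597 F [0.5 0.3 0.1] tilt [-0.0046  0.0026 -1.    ]
tool shift [-0.0019 -0.015   0.0975] spin -0.1
```

Call:
carry_out([
  {"grip": -0.4, "x": -0.002, "y": -0.015, "z": 0, "spin": 0},
  {"grip": -0.4, "x": 0, "y": 0, "z": 0.02, "spin": 0},
  {"grip": -0.4, "x": 0, "y": 0, "z": 0.02, "spin": 0},
  {"grip": -0.4, "x": 0, "y": 0, "z": 0.02, "spin": 0},
  {"grip": -0.4, "x": 0, "y": 0, "z": 0.015, "spin": 0},
  {"grip": -0.4, "x": 0, "y": 0, "z": 0.01, "spin": 0},
  {"grip": -0.4, "x": 0, "y": 0, "z": 0.008, "spin": 0},
  {"grip": -0.4, "x": 0, "y": 0, "z": 0, "spin": 0},
  {"grip": -0.4, "x": 0, "y": 0, "z": 0, "spin": 0},
])

```text
t: 5.6
position: [0.5053, -0.2236, 0.0132]
orientation: [0.001, 0.688, 0.725, 0.0]
ft_force: [0.2, -0.9, -0.7]
gripper_width: 0.0598
grasp_force: 0.0
```

```bash
python3 -c "
from h import *
go(.5018,-.2241,.006,92.85)"
```

```text
t 5.6 pos [ 0.5053 -0.2236  0.0132] psi 93.0 w 0.0598 F [ 0.2 -0.9 -0.7] tilt [ 1.1e-03 -8.0e-04 -1.0e+00]
tool shift [-0.0003 -0.0035  0.0072] spin 0.15
```

Call:
carry_out([
  {"grip": -0.4, "x": 0, "y": -0.003, "z": 0.005, "spin": 0},
  {"grip": -0.4, "x": 0, "y": 0, "z": 0, "spin": 0},
  {"grip": 0.0, "x": 0, "y": 0, "z": 0, "spin": 0},
  {"grip": 0.4, "x": 0, "y": 0, "z": 0, "spin": 0},
  {"grip": 1, "x": 0, "y": 0, "z": 0, "spin": 0},
  {"grip": 1, "x": 0, "y": 0, "z": 0, "spin": 0},
  {"grip": 1, "x": 0, "y": 0, "z": 0, "spin": 0},
  {"grip": 1, "x": 0, "y": 0, "z": 0, "spin": 0},
])

```text
t: 6.4
position: [0.5022, -0.2238, 0.0078]
orientation: [0.0, 0.688, 0.725, 0.0]
ft_force: [-0.5, 1.1, 4.8]
gripper_width: 0.0229
grasp_force: 60.0
```

```bash
python3 -c "
from h import *
go(.5018,-.2241,.006,92.85)"
```

```text
t 6.4 pos [ 0.5022 -0.2238  0.0078] psi 92.98 w 0.0229 F [-0.5  1.1  4.8] tilt [ 8.e-04 -5.e-04 -1.e+00]
tool shift [-0.0003 -0.0005  0.0018] spin 0.13
```

Gripped at 23 mm opening with 60 N. Lifting and carrying it over to above the dock.

Call:
carry_out([
  {"grip": 1, "x": 0, "y": 0, "z": -0.01, "spin": 0},
  {"grip": 1, "x": 0, "y": 0, "z": -0.02, "spin": 0},
  {"grip": 1, "x": 0, "y": 0, "z": -0.025, "spin": 0},
  {"grip": 1, "x": 0, "y": 0, "z": -0.025, "spin": 0},
  {"grip": 1, "x": 0, "y": 0, "z": -0.02, "spin": 0},
  {"grip": 1, "x": 0.02, "y": 0, "z": 0, "spin": 0},
  {"grip": 1, "x": 0.03, "y": 0, "z": 0, "spin": 0},
  {"grip": 1, "x": 0.035, "y": 0, "z": 0, "spin": 0},
  {"grip": 1, "x": 0.035, "y": 0, "z": 0, "spin": 0},
  {"grip": 1, "x": 0.035, "y": 0, "z": 0, "spin": 0},
  {"grip": 1, "x": 0.035, "y": 0, "z": 0, "spin": 0},
  {"grip": 1, "x": 0.035, "y": 0, "z": 0, "spin": 0},
])

```text
t: 7.6
position: [0.4891, 0.0025, 0.1072]
orientation: [-0.001, 0.689, 0.725, -0.001]
ft_force: [0.3, 0.9, -3.6]
gripper_width: 0.0226
grasp_force: 59.1
```

Call:
carry_out([
  {"grip": 1, "x": 0.035, "y": -0.002, "z": 0, "spin": 0},
  {"grip": 1, "x": 0.035, "y": -0.003, "z": 0, "spin": 0},
  {"grip": 1, "x": 0.03, "y": 0, "z": 0, "spin": 0},
  {"grip": 1, "x": 0.025, "y": 0, "z": 0, "spin": 0},
  {"grip": 1, "x": 0.02, "y": 0, "z": 0, "spin": 0},
  {"grip": 1, "x": 0.005, "y": 0, "z": 0, "spin": -4},
  {"grip": 1, "x": 0, "y": 0, "z": 0, "spin": -4},
  {"grip": 1, "x": 0, "y": 0, "z": 0, "spin": -1.3},
  {"grip": 1, "x": 0, "y": 0, "z": 0, "spin": 0},
  {"grip": 1, "x": 0, "y": 0, "z": 0, "spin": 0},
  {"grip": 1, "x": 0, "y": 0, "z": 0, "spin": 0},
])

```text
t: 8.7
position: [0.4773, 0.1503, 0.1074]
orientation: [-0.0, 0.628, 0.778, -0.0]
ft_force: [0.2, 0.9, -2.8]
gripper_width: 0.0229
grasp_force: 59.2
```

```bash
python3 - <<'E'
from h import *
go(.4777,.1502,.05,102.3)
s=telemetry.state();i=read_camera("wrist");save("w3.png",i,None,1.5);np.savez("w3.npz",i=i,p=s["position"],o=s["orientation"])
a=read_camera("side");save("s3.png",a,(120,100,350,272),3)
E
```

```text
t 8.7 pos [0.4773 0.1503 0.1074] psi 102.22 w 0.0229 F [ 0.2  0.9 -2.8] tilt [-2.e-04 -2.e-04 -1.e+00]
tool shift [-0.0002  0.0004  0.0574] spin -0.08
```

View pics/w3.png

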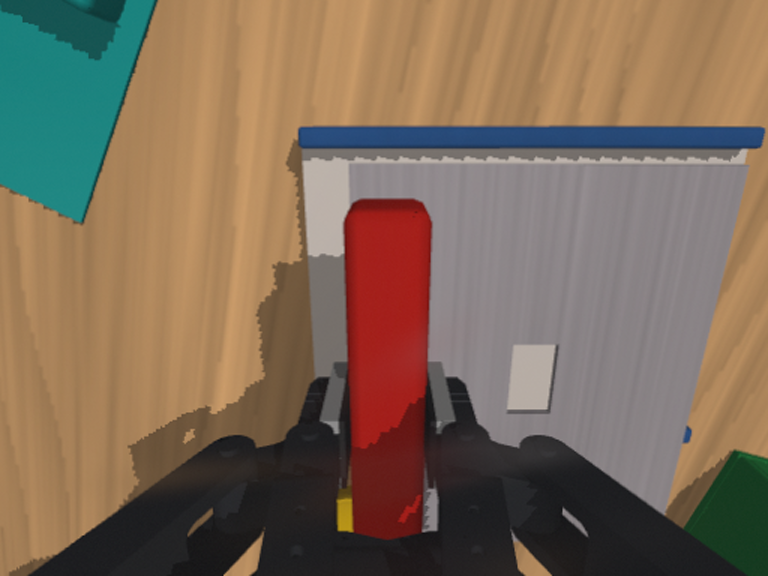

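Wrist view: scraper held squarely, far plate edge (row 164) parallel to the far rail (rows 128–148), hole at (532,378). Checking the in-hand pose numerically.

```bash
python3 - <<'E'
from h import *
d=np.load("w3.npz");st=dict(position=d["p"],orientation=d["o"]);c=cam("wrist",st)
M=q2R(d["o"])
px=np.array([[532,378],[350,163],[747,165],[387,163]])/1.5
for zb in(.0996,.0976):
  P=back(c,px,zb+.003); print(((P-d["p"])@M)[:,:2].round(4).tolist())
# rail inner edge far, front/back, in dock
R_=back(c,np.array([[305,148],[755,148],[400,148]])/1.5,.022)[:,:2]
th=np.radians(12.3);ux=np.array([np.cos(th),np.sin(th)]);uy=np.array([-ux[1],ux[0]]);D=np.array([.5427,.1644])
print([((p-D)@ux).round(4) for p in R_],[((p-D)@uy).round(4) for p in R_])
E
```

```text
[[0.0005, 0.0515], [0.0751, -0.0121], [0.0748, 0.1109], [0.0751, -0.0007]]
[[-0.0006, 0.0522], [0.075, -0.0122], [0.0747, 0.1124], [0.075, -0.0007]]
[np.float64(-0.1062), np.float64(0.1068), np.float64(-0.0614)] [np.float64(0.0778), np.float64(0.0779), np.float64(0.0777)]
```

In-hand geometry matches to within 0.5 mm. Lowering to just above the pin.

Call:
carry_out([
  {"grip": 1, "x": 0, "y": 0, "z": 0.015, "spin": 0},
  {"grip": 1, "x": 0, "y": 0, "z": 0.02, "spin": 0},
  {"grip": 1, "x": 0, "y": 0, "z": 0.02, "spin": 0},
  {"grip": 1, "x": 0, "y": 0, "z": 0.012, "spin": 0},
  {"grip": 1, "x": 0, "y": 0, "z": 0.006, "spin": 0},
  {"grip": 1, "x": 0, "y": 0, "z": 0.002, "spin": 0},
  {"grip": 1, "x": 0, "y": 0, "z": 0, "spin": 0},
  {"grip": 1, "x": 0, "y": 0, "z": 0, "spin": 0},
  {"grip": 1, "x": 0, "y": 0, "z": 0, "spin": 0},
])

```text
t: 9.7
position: [0.4779, 0.1507, 0.0331]
orientation: [0.001, 0.627, 0.779, 0.001]
ft_force: [-0.1, -0.2, -2.4]
gripper_width: 0.0229
grasp_force: 59.0
```

```bash
python3 -c "
from h import *
go(.4777,.1502,.0278,102.3)
print(telemetry.state()['moment'])"
```

```text
t 9.7 pos [0.4779 0.1507 0.0331] psi 102.28 w 0.0229 F [-0.1 -0.2 -2.4] tilt [ 1.5e-03  2.0e-04 -1.0e+00]
tool shift [-0.0005 -0.0003  0.0053] spin -0.02
[-0.03931388  0.0954759  -0.04456772]
```

Call:
carry_out([
  {"grip": 1, "x": 0, "y": 0, "z": 0.002, "spin": 0},
  {"grip": 1, "x": 0, "y": 0, "z": 0.001, "spin": 0},
  {"grip": 1, "x": 0, "y": 0, "z": 0, "spin": 0},
  {"grip": 1, "x": 0, "y": 0, "z": 0, "spin": 0},
])

```text
t: 10.1
position: [0.4773, 0.1506, 0.0294]
orientation: [0.0, 0.627, 0.779, -0.0]
ft_force: [0.4, 0.3, -2.2]
gripper_width: 0.0229
grasp_force: 59.0
```

Call:
carry_out([
  {"grip": 1, "x": 0, "y": 0, "z": 0.001, "spin": 0},
  {"grip": 1, "x": 0, "y": 0, "z": 0, "spin": 0},
  {"grip": 1, "x": 0, "y": 0, "z": 0, "spin": 0},
])

```text
t: 10.4
position: [0.4773, 0.1506, 0.0283]
orientation: [-0.0, 0.627, 0.779, -0.0]
ft_force: [-0.1, -0.2, -2.5]
gripper_width: 0.0228
grasp_force: 59.0
```

```bash
python3 -c "
from h import *
go(.4777,.1502,.0278,102.3)
print(telemetry.state()['moment'])"
```

```text
t 10.4 pos [0.4773 0.1506 0.0283] psi 102.28 w 0.0228 F [-0.1 -0.2 -2.5] tilt [-1.e-04 -1.e-04 -1.e+00]
tool shift [-0.0005  0.0003  0.0005] spin -0.02
[-0.02293562  0.04486603 -0.0027563 ]
```

Call:
carry_out([
  {"grip": 1, "x": 0, "y": 0, "z": 0.0007, "spin": 0},
  {"grip": 1, "x": 0, "y": 0, "z": 0, "spin": 0},
  {"grip": 1, "x": 0, "y": 0, "z": 0, "spin": 0},
])

```text
t: 10.7
position: [0.4775, 0.1506, 0.0278]
orientation: [0.0, 0.627, 0.779, 0.0]
ft_force: [-0.8, -0.0, -1.1]
gripper_width: 0.0223
grasp_force: 59.3
```

Call:
carry_out([
  {"grip": 1, "x": 0, "y": 0, "z": 0.0007, "spin": 0},
  {"grip": 1, "x": 0, "y": 0, "z": 0, "spin": 0},
  {"grip": 1, "x": 0, "y": 0, "z": 0, "spin": 0},
])

```text
t: 11.0
position: [0.4774, 0.1506, 0.0275]
orientation: [0.0, 0.627, 0.779, 0.0]
ft_force: [-2.5, -0.7, 5.2]
gripper_width: 0.0227
grasp_force: 60.2
```

```bash
python3 -c "
from h import *
go(.4777,.1502,.0278,102.3)
print(telemetry.state()['moment'])"
```

```text
t 11.0 pos [0.4774 0.1506 0.0275] psi 102.28 w 0.0227 F [-2.5 -0.7  5.2] tilt [ 5.e-04  0.e+00 -1.e+00]
tool shift [-0.0005  0.0002 -0.0003] spin -0.02
[ 0.00160763 -0.05551839 -0.07880409]
```

The blade is lightly on the pin (about 5 N). Releasing to a loose straddle.

Call:
carry_out([
  {"grip": 1, "x": 0, "y": 0, "z": -0.0004, "spin": 0},
  {"grip": 0.4, "x": 0, "y": 0, "z": 0, "spin": 0},
  {"grip": 0.3, "x": 0, "y": 0, "z": 0, "spin": 0},
  {"grip": 0.15, "x": 0, "y": 0, "z": 0, "spin": 0},
  {"grip": 0.15, "x": 0, "y": 0, "z": 0, "spin": 0},
  {"grip": 0.15, "x": 0, "y": 0, "z": 0, "spin": 0},
  {"grip": 0.15, "x": 0, "y": 0, "z": 0, "spin": 0},
])

```text
t: 11.7
position: [0.4775, 0.1506, 0.0274]
orientation: [0.0, 0.627, 0.779, 0.0]
ft_force: [-0.3, -0.6, 0.9]
gripper_width: 0.0358
grasp_force: 0.0
```

```bash
python3 - <<'E'
from h import *
go(.4777,.1502,.0278,102.3)
s=telemetry.state();i=read_camera("wrist");np.savez("w4.npz",i=i,p=s["position"],o=s["orientation"])
a=read_camera("side");b=read_camera("scene")
A=cv2.resize(i,(512,384));B=cv2.resize(a[170:290,140:320],(288,192),interpolation=3);C=cv2.resize(b[160:260,260:410],(288,192),interpolation=3)
save("m4.png",np.hstack([A,np.vstack([B,C])]))
E
```

```text
t 11.7 pos [0.4775 0.1506 0.0274] psi 102.28 w 0.0358 F [-0.3 -0.6  0.9] tilt [ 1.e-04 -1.e-04 -1.e+00]
tool shift [-0.0004  0.0001 -0.0004] spin -0.02
```

View pics/m4.png

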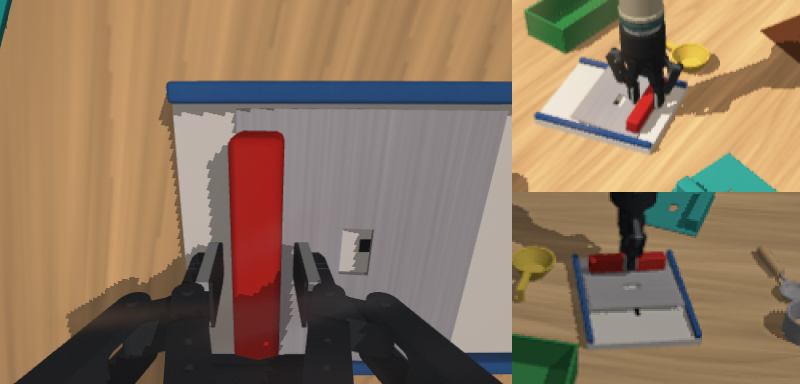

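Released: the scraper lies between the rails with the blade on the pin and the handle end on the floor. The hole at (355,250) is still short of the pin. Lowering slightly, then nudging with the rear finger.

Call:
carry_out([
  {"grip": 0.15, "x": 0, "y": 0, "z": 0.003, "spin": 0},
  {"grip": 0.15, "x": 0, "y": 0, "z": 0.003, "spin": 0},
  {"grip": 0.15, "x": 0, "y": 0.002, "z": 0, "spin": 0},
  {"grip": 0.15, "x": 0, "y": 0.002, "z": 0, "spin": 0},
  {"grip": 0.15, "x": 0, "y": 0.001, "z": 0, "spin": 0},
  {"grip": 0.15, "x": 0, "y": 0.001, "z": 0, "spin": 0},
  {"grip": 0.15, "x": 0, "y": 0.001, "z": 0, "spin": 0},
  {"grip": 0.15, "x": 0, "y": 0.001, "z": 0, "spin": 0},
])

```text
t: 12.65
position: [0.4842, 0.1522, 0.0212]
orientation: [-0.001, 0.627, 0.779, -0.001]
ft_force: [-2.3, -0.5, 0.7]
gripper_width: 0.0362
grasp_force: 1.3
```

Call:
carry_out([
  {"grip": 0.15, "x": 0, "y": 0.001, "z": 0, "spin": 0},
  {"grip": 0.15, "x": 0, "y": 0.001, "z": 0, "spin": 0},
  {"grip": 0.15, "x": 0, "y": 0.001, "z": 0, "spin": 0},
  {"grip": 0.15, "x": 0, "y": 0.001, "z": 0, "spin": 0},
])

```text
t: 13.05
position: [0.4894, 0.1532, 0.0214]
orientation: [0.0, 0.627, 0.779, 0.0]
ft_force: [-0.9, -0.9, -0.9]
gripper_width: 0.0365
grasp_force: 0.6
```

```bash
python3 - <<'E'
from h import *
go(.4777,.1502,.0278,102.3)
s=telemetry.state();i=read_camera("wrist");np.savez("w5.npz",i=i,p=s["position"],o=s["orientation"])
E
```

```text
t 13.05 pos [0.4894 0.1532 0.0214] psi 102.28 w 0.0365 F [-0.9 -0.9 -0.9] tilt [ 4.e-04 -0.e+00 -1.e+00]
tool shift [-0.0004 -0.0121 -0.0065] spin -0.02
```

Call:
carry_out([
  {"grip": 0.15, "x": 0, "y": 0.001, "z": 0, "spin": 0},
  {"grip": 0.15, "x": 0, "y": 0.001, "z": 0, "spin": 0},
  {"grip": 0.15, "x": 0, "y": 0.001, "z": 0, "spin": 0},
  {"grip": 0.15, "x": 0, "y": 0.001, "z": 0, "spin": 0},
  {"grip": 0.15, "x": 0, "y": 0.001, "z": 0, "spin": 0},
  {"grip": 0.15, "x": 0, "y": 0.001, "z": 0, "spin": 0},
  {"grip": 0.15, "x": 0, "y": 0.001, "z": 0, "spin": 0},
  {"grip": 0.15, "x": 0, "y": 0.001, "z": 0, "spin": 0},
])

```text
t: 13.9
position: [0.497, 0.1549, 0.0214]
orientation: [0.0, 0.627, 0.779, -0.0]
ft_force: [-0.8, -0.4, -1.1]
gripper_width: 0.0362
grasp_force: 0.6
```

```bash
python3 - <<'E'
from h import *
go(.4777,.1502,.0278,102.3)
s=telemetry.state();i=read_camera("wrist");np.savez("w6.npz",i=i,p=s["position"],o=s["orientation"])
w4=np.load("w4.npz")["i"]
save("m6.png",np.hstack([w4[60:384,150:500],i[60:384,150:500]]),None,1.1)
E
```

```text
t 13.9 pos [0.497  0.1549 0.0214] psi 102.28 w 0.0362 F [-0.8 -0.4 -1.1] tilt [-0.e+00 -1.e-04 -1.e+00]
tool shift [-0.0005 -0.0198 -0.0064] spin -0.02
```

View pics/m6.png

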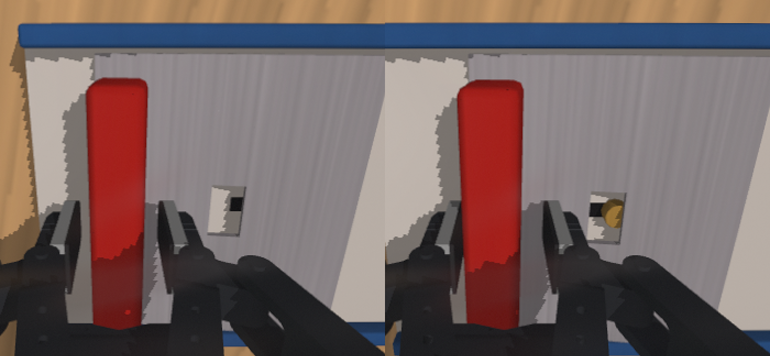

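The pin is now showing in the hole at (612,212), with about 2–5 mm to go. Fine steps from here.

Call:
carry_out([
  {"grip": 0.15, "x": 0, "y": 0.0005, "z": 0, "spin": 0},
  {"grip": 0.15, "x": 0, "y": 0.0005, "z": 0, "spin": 0},
  {"grip": 0.15, "x": 0, "y": 0.0005, "z": 0, "spin": 0},
  {"grip": 0.15, "x": 0, "y": 0.0005, "z": 0, "spin": 0},
  {"grip": 0.15, "x": 0, "y": 0.0005, "z": 0, "spin": 0},
  {"grip": 0.15, "x": 0, "y": 0.0005, "z": 0, "spin": 0},
])

```text
t: 14.55
position: [0.4999, 0.1555, 0.0214]
orientation: [0.0, 0.627, 0.779, -0.0]
ft_force: [-1.6, 0.0, -0.2]
gripper_width: 0.0363
grasp_force: 0.6
```

Call:
carry_out([
  {"grip": 0.15, "x": 0, "y": 0.0005, "z": 0, "spin": 0},
  {"grip": 0.15, "x": 0, "y": 0.0005, "z": 0, "spin": 0},
  {"grip": 0.15, "x": 0, "y": 0.0005, "z": 0, "spin": 0},
])

```text
t: 14.85
position: [0.5014, 0.1558, 0.0214]
orientation: [0.0, 0.627, 0.779, -0.0]
ft_force: [-1.2, 0.1, -1.8]
gripper_width: 0.0363
grasp_force: 0.6
```

```bash
cat >> h.py <<'E'
def frontgap(a,b):
    pass
def pinhole(i):
    h=cv2.cvtColor(i,cv2.COLOR_RGB2HSV)[100:250,330:420]
    m=(h[...,1]>110)&(h[...,2]>70)
    print("pin",[(a,(c+[330,100]).tolist()) for a,c,_ in blobs(m,15)])
E
python3 - <<'E'
from h import *
go(.4777,.1502,.0278,102.3)
s=telemetry.state();i=read_camera("wrist");np.savez("w7.npz",i=i,p=s["position"],o=s["orientation"])
pinhole(np.load("w6.npz")["i"]);pinhole(i)
E
```

```text
t 14.85 pos [0.5014 0.1558 0.0214] psi 102.28 w 0.0363 F [-1.2  0.1 -1.8] tilt [ 0.e+00 -1.e-04 -1.e+00]
tool shift [-0.0005 -0.0243 -0.0064] spin -0.02
pin [(np.int32(360), [374.5, 101.5]), (np.int32(117), [357.0, 245.9])]
pin [(np.int32(360), [374.5, 101.5]), (np.int32(145), [350.6, 245.9])]
```

Call:
carry_out([
  {"grip": 0.15, "x": 0, "y": 0.0005, "z": 0, "spin": 0},
  {"grip": 0.15, "x": 0, "y": 0.0005, "z": 0, "spin": 0},
  {"grip": 0.15, "x": 0, "y": 0.0005, "z": 0, "spin": 0},
])

```text
t: 15.2
position: [0.5033, 0.1562, 0.0216]
orientation: [0.0, 0.627, 0.779, 0.0]
ft_force: [0.2, 0.7, -0.1]
gripper_width: 0.0365
grasp_force: 0.0
```

Call:
carry_out([
  {"grip": 0.15, "x": 0, "y": 0.0005, "z": 0, "spin": 0},
  {"grip": 0.15, "x": 0, "y": 0, "z": 0, "spin": 0},
])

```text
t: 15.4
position: [0.5035, 0.1563, 0.0214]
orientation: [0.0, 0.627, 0.779, 0.0]
ft_force: [0.8, -0.8, -0.9]
gripper_width: 0.0362
grasp_force: 0.0
```

```bash
python3 - <<'E'
from h import *
go(.4777,.1502,.0278,102.3)
s=telemetry.state();i=read_camera("wrist");a=read_camera("side");b=read_camera("scene");pinhole(i)
np.savez("w8.npz",i=i,a=a,b=b)
w7=np.load("w7.npz")["i"]
save("m8.png",np.vstack([np.hstack([w7[100:300,200:500],i[100:300,200:500]]),np.hstack([cv2.resize(a[170:290,140:320],(300,200),interpolation=3),cv2.resize(b[160:260,260:410],(300,200),interpolation=3)])]),None,1.3)
E
```

```text
t 15.4 pos [0.5035 0.1563 0.0214] psi 102.28 w 0.0362 F [ 0.8 -0.8 -0.9] tilt [ 4.e-04 -0.e+00 -1.e+00]
tool shift [-0.0004 -0.0265 -0.0064] spin -0.02
pin [(np.int32(360), [374.5, 101.5]), (np.int32(145), [346.6, 246.0])]
```

View pics/m8.png

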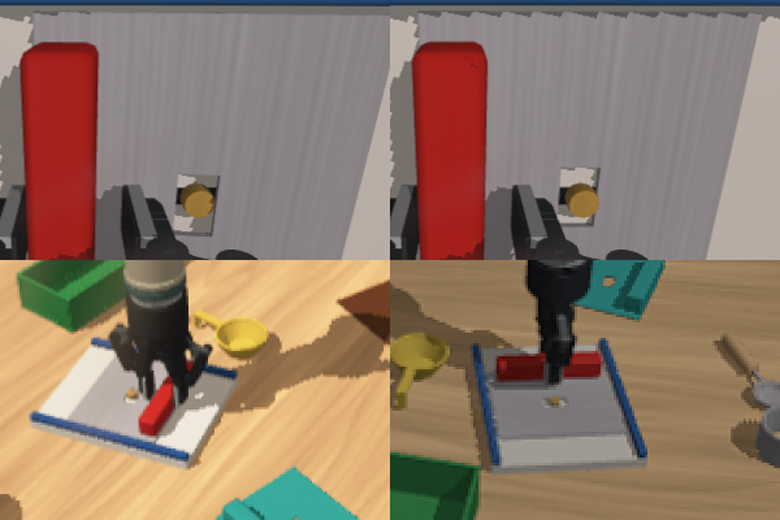

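In the right-hand view the plate has gone flat with the pin standing through the hole at (580,200). Contact force is now zero, so the pin has caught and I'll stop nudging. Opening and withdrawing straight up.

Call:
carry_out([
  {"grip": 0.0, "x": 0, "y": -0.002, "z": 0, "spin": 0},
  {"grip": -0.3, "x": 0, "y": -0.003, "z": 0, "spin": 0},
  {"grip": -0.3, "x": 0, "y": 0, "z": -0.01, "spin": 0},
  {"grip": -0.3, "x": 0, "y": 0, "z": -0.02, "spin": 0},
  {"grip": -0.3, "x": 0, "y": 0, "z": -0.03, "spin": 0},
  {"grip": -0.3, "x": 0, "y": 0, "z": -0.03, "spin": 0},
  {"grip": -0.3, "x": -0.02, "y": 0, "z": -0.03, "spin": 0},
  {"grip": -0.3, "x": -0.02, "y": 0, "z": -0.03, "spin": 0},
  {"grip": -0.3, "x": -0.02, "y": 0, "z": -0.03, "spin": 0},
  {"grip": -0.3, "x": -0.02, "y": 0, "z": 0, "spin": 0},
  {"grip": -0.3, "x": 0, "y": 0, "z": 0, "spin": 0},
  {"grip": -0.3, "x": 0, "y": 0, "z": 0, "spin": 0},
])

```text
t: 16.75
position: [0.5148, 0.0771, 0.2016]
orientation: [-0.0, 0.628, 0.778, 0.0]
ft_force: [-0.2, 0.5, -0.4]
gripper_width: 0.0555
grasp_force: 0.0
```

```bash
python3 - <<'E'
from h import *
s=telemetry.state();i=read_camera("wrist");np.savez("w9.npz",i=i,p=s["position"],o=s["orientation"])
c=cam("wrist",s);D=np.array([.5427,.1644]);th=np.radians(12.3);ux=np.array([np.cos(th),np.sin(th)]);uy=np.array([-ux[1],ux[0]])
# overlay predicted flat pose at pin
def W(x,y,z): return [*(D+ux*x+uy*y),z]
j=np.ascontiguousarray(i)
rm=max(blobs(red(i)),key=lambda b:b[0]);r=cv2.minAreaRect(back(c,np.argwhere(rm[2])[:,::-1],.042)[:,:2].astype(np.float32));p=np.array(r[0])-D
print("handle in dock",p@ux,p@uy,"size/ang",r[1:],"t",s["t"])
ox=p@ux+.05
for z in(.015,):
    P=np.array([W(ox+a*.062,b*.075,z) for a,b in((-1,-1),(1,-1),(1,1),(-1,1))]);cv2.polylines(j,[proj(c,P).round().astype(int)],True,(255,255,0),1)
P=np.array([W(ox+.002+a*.008,b*.014,.015) for a,b in((-1,-1),(1,-1),(1,1),(-1,1))]);cv2.polylines(j,[proj(c,P).round().astype(int)],True,(0,255,255),1)
u=proj(c,[W(ox,0,.015)])[0].astype(int)
x0,y0=max(0,u[0]-130),max(0,u[1]-100)
save("m9.png",j[y0:y0+200,x0:x0+260],None,3)
E
```

```text
handle in dock -0.046013018803863215 0.00039182476677130317 size/ang ((0.022610627114772797, 0.12669557332992554), 12.285916328430176) t 16.75
```

View pics/m9.png

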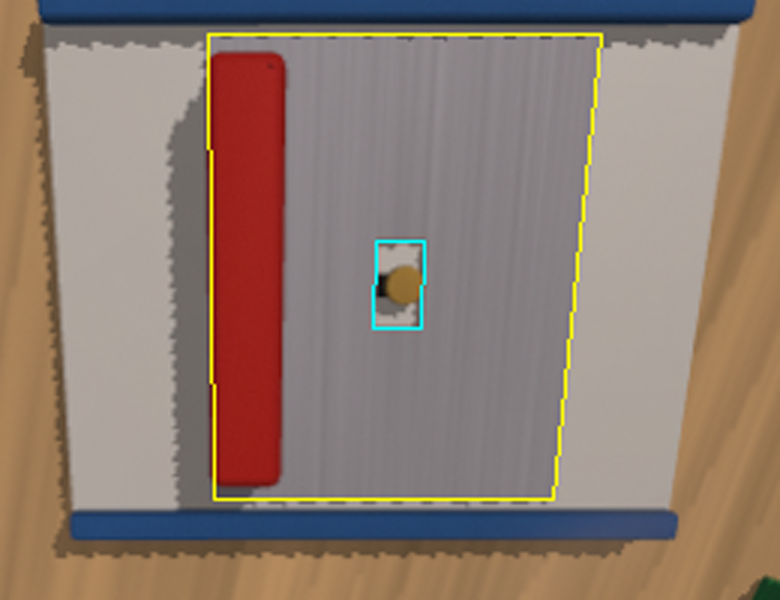

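The overlay of the flat-lying model matches the plate outline (yellow) and the hole (cyan). The pin stands inside the hole at (403,285), and the gripper is clear. Handing in.

```bash
python3 -c "
from cell import close_job
print(close_job())"
```

```text
the job is handed in; nothing more can be done
None
```

The bench scraper is docked and the job handed in at about 17 s: it lies flat between the rails with the pin through its hanging hole, the gripper is clear, and I never touched the other kitchen things.

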